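Lock the red grinding jar into the soil mill

ROBOT

A 7-joint arm with a two-finger parallel gripper is mounted at the origin on the work surface. World frame = base frame: x ahead of the robot, y to its left, z up, the work surface at z = 0. Lengths are in mm, angles in degrees, forces in N, time in s.
With the tool pointing down it reaches from about 350 to 900 mm from the base axis. Payload 8.1 kg.
Tool frame: the origin (TCP) lies midway between the tips of the shut fingers; the grasp point (between the pads) lies 19 mm behind it; z points along the fingers, y is the line along which they close (so a half turn about z gives the same grasp; the last joint's range is limited). The gripper opens to 92 mm and grips with 3 to 60 N. Pads are 19 mm wide; open, the fingers measure 130 mm over their backs; the gripper's body (75 mm by 190 mm) begins 47 mm behind the grasp point.
Start: joints at [61.73, 24.895, 1.432, 90.138, -0.665, 64.973, -4.303], TCP at [238.058, -577.902, 202.842] pointing down, gripper open.
Joint ranges: [-149.89, 149.89], [-25.12, 119.58], [-72.63, 75.52], [4.76, 147.25], [-75.54, 255.54], [6.69, 114.76], [-157.13, 157.13]. Speed limits (degrees/s): [127.2, 127.2, 172.46, 172.46, 180, 180, 180].

INTERFACE

Orientations are given as [roll, pitch, yaw] about the fixed x, y, z axes, in that order (R = Rz(yaw) Ry(pitch) Rx(roll)).
In Python, from station import env, cams gives the robot as it stands.
- The arm moves only by the tool send_rows, never from a script. Its argument "motion" is a list of rows, each a list of 3 entries, a list of its own where there are three numbers: the closure in counts, from 0 (fully open) to 255 (shut), then the shift along the world's x, y, z scaled (see below), then the turn about the world's z scaled (see below). A call has 1 to 10 rows; each row is the pose to reach, as a shift and turn from the pose commanded when the call began; what a row does not reach only later rows make up. The controller multiplies each number of a shift by 1000 mm and each number of a turn by 45 degrees. A row lasts 1/10 s, in which the tool goes at most 50 mm and 8.59 degrees, less where a joint would pass 70% of its speed; a pose out of reach is approached as far as the arm can. A call with a number of a shift or a turn outside -1 to 1 is refused whole. A call with a gripper value outside its range is refused whole. The fingers move at their own pace and stop on an object; "squeeze" is the grip in N (left out, the last holds). Time passes only in rows, so rows that repeat a pose let the fingers close. It gives the time, the measured TCP pose, the force, the opening and the grip force at its end, in the units of the state.
- env.observe(): the state, without advancing time (a new reading comes with each control period).
- cams.capture(name): name is "side" or "top" or "wrist"; returns a dict with "img" (420x560x3 uint8, red, green, blue), "range_z" (420x560 float32, mm along the optical axis (not along the pixel's ray), 0 where there is no reading), "fx", "fy", "cx", "cy" (pixels), "xyz" and "orientation" of the camera in the world. Camera axes: x right, y down, z forward; pixel columns grow to the right and rows downward; lengths in mm; the calibration is good to about 2 mm. A picture is of the moment at which its call begins.
- env.hand_in(): hands the job in; it is judged then, once.
The state is a dict: "time": time; "joints": joint angles; "qd": joint speeds; "joint_efforts": joint torques, N m; "ee_pos": TCP position; "tool_rot": TCP orientation; "force": force on the tool from outside, world axes, zero at the start; "ft_torque": the same for the moment, N m; "grip_width": finger opening in mm; "grip_force": force on a finger pad.
Only numpy, scipy, OpenCV 4.12 (cv2) and the standard library are available. Lean on these libraries where they do the work, as an engineer would, in place of code of your own. Each camera call takes 0.05 s, during which the arm holds its last target. There are 200 camera calls.

TASK

The jar with the red lid stands loose in its socket of the soil mill. Lock it: take its bar grip, push the jar down against the spring, turn it a quarter turn clockwise (seen from above) until the bar points at the green marks, then let it rise and seat, and let go. Leave the blue jar in the other socket, and the green jar on the bench, as they are.

Things in the scene. Friction and masses are not known exactly. Their poses are not given: they have to be found in the camera images.
- jar_red: steel jar, red lid, 0.2-0.3 kg. Origin: centre of underside, z up. Body 52 mm across; flat lid top 60 mm above origin; on it a bar grip 46 mm long along x, 16 mm wide, 60 to 90 mm above origin, white mark at its +x end. Two brass side lugs along x. Starts unlocked, origin 58 mm above bench, x along the mill's x. Pushed down 13 mm or more (15-16 best) it can turn; locked it rests 6 mm below its start.
- jar_blue: the same jar with a blue lid (all sizes, origin and axes as the red one). It stands unlocked in the mill's other socket, 140 mm from the red one. To be left as it is.
- jar_green: the same jar with a green lid (all sizes, origin and axes as the red one), standing on the bench to one side. To be left as it is.
- mill: fixed white mill, 210 x 290 mm, 30 high. Origin: bench height, midway between sockets at y = -70, +70 mm; z up. Collars 102 mm across, tops 72 mm above bench. Black marks: slots, along mill x; green: locked, 83 deg clockwise. Spring plungers push 5 N at start, 12 N at the stop 18 mm lower. Pushed in, a jar turns freely clockwise only, to a stop at 96 deg; let go at 70 to 96 it rises and locks.

How it is judged (in metres and radians):
On the way:
1. the red jar is pushed in against its spring (at least 11 mm below its start) (z of jar_red in the frame of mill below 0.047 m), for 0.05 s.
At the end, for the whole second after the job is handed in: The red jar is turned at least 65 degrees from the slots, risen and seated in the locking recess (origin 49.5 to 54.5 mm above the bench), upright within 0.1 rad, at rest; the blue jar still unlocked in its socket (within 12 mm and 0.25 rad), the green jar within 30 mm of where it stood (angle between the x axis of jar_red and the x axis of mill, either way round above 1.13 rad and z of jar_red in the frame of mill between 0.0495 and 0.0545 m and angle between jar_red's own z axis and vertical below 0.1 rad and linear speed of jar_red below 0.02 m/s and angle between the x axis of jar_blue and the x axis of mill, either way round below 0.25 rad and distance of jar_blue from where it was at the start of the episode below 0.012 m and distance of jar_green from where it was at the start of the episode below 0.03 m); the robot touches nothing.
It fails at once if the blue jar is pushed, turned or lifted (over 12 mm) (distance of jar_blue from where it was at the start of the episode above 0.012 m or angle between the x axis of jar_blue and the x axis of mill, either way round above 0.25 rad).
It fails at once if the green jar is moved by more than 30 mm (distance of jar_green from where it was at the start of the episode above 0.03 m).
It also fails if it takes over 35 s, if anything falls off the work surface, if the arm or the gripper's body presses on something with over 40 N, if the wrist force passes 120 N, or if a joint passes its speed limit or range.

## Working session

There is one attempt and no reset: what is moved stays moved. The work goes in short steps, Python scripts to look and compute and a tool call to move; the robot and the scene stay as the last step left them, time stands still between calls to the robot, and variables do not carry over. Pictures are saved under pics/ and viewed, at most 10 in all, crops included, and the job is handed in when it is done.

Besides the shell and the picture viewer there is one more tool, called in YAML: its name, and indented under it one key for each argument. send_rows: Moves the arm, as the interface text tells. Its arguments: {"type":"object","properties":{"motion":{"type":"array"},"squeeze":{"type":"number"}},"required":["motion"]}

```bash
mkdir -p pics; ls; python3 - <<'E'
from station import env, cams
import cv2
print(env.observe())
for n in("top","side"):
    c=cams.capture(n); cv2.imwrite(f"pics/{n}0.png",c["img"][:,:,::-1])
    print(n,c["fx"],c["fy"],c["cx"],c["cy"],c["xyz"],c["orientation"])
E
```

```text
pics
{'time': 0.0, 'joints': array([61.73200277, 24.93449514,  1.4304758 , 90.18643067, -0.66149294,
       64.97301819, -4.30198693]), 'qd': array([ 0.03870177,  0.02544873, -0.05325417, -0.01762005,  0.09129498,
       -0.01592287,  0.00965415]), 'joint_efforts': array([-3.10181713e-04, -6.67841792e+01,  9.84654464e-01, -3.14451635e+01,
       -6.05817069e-02,  4.27524000e-02,  9.65462914e-05]), 'ee_pos': array([ 237.79696097, -577.43430514,  202.08417859]), 'tool_rot': array([-1.79914915e+02,  1.04599442e-02,  2.23880783e+01]), 'force': array([ 0.90564431,  0.04942934, -0.18613634]), 'ft_torque': array([0.01616586, 0.01578295, 0.04006455]), 'grip_force': 0.0, 'grip_width': 91.37682276017907}
top 504.1027767553436 504.1027767553436 284.3228198261351 215.28800745749186 [ 430.66279593 -130.78872098  998.49802327] [-174.30670462   -0.96012818  -89.42422023]
side 423.67495839832964 423.67495839832964 286.1295517171853 204.65356249228677 [ 443.56277005 -663.88386151  718.90107625] [-140.87700324   -0.83666268  -10.87340689]
```

View pics/top0.png

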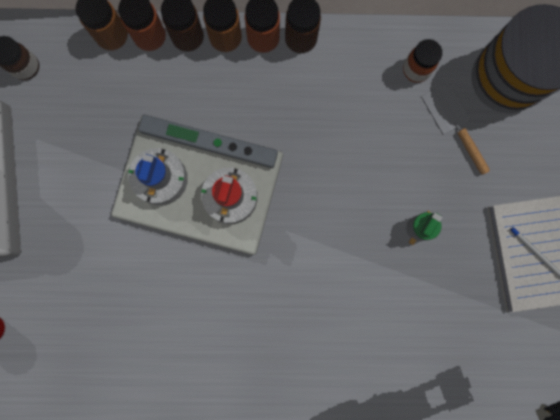

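View pics/side0.png

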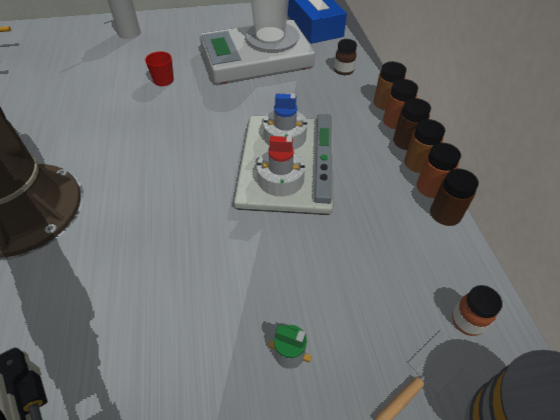

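Top view: red lid about (228,192), blue (151,172), green jar (427,225). The mill is tilted about 15° in the image, with the control panel on the far side. Next I measure with depth and colour.

```bash
cat > h.py <<'E'
import numpy as np, cv2
from scipy.spatial.transform import Rotation as R
from station import env, cams
def cloud(n):
    c=cams.capture(n); v,u=np.mgrid[:420,:560]; z=c["range_z"]
    p=np.stack([(u-c["cx"])/c["fx"]*z,(v-c["cy"])/c["fy"]*z,z],-1)
    P=p@R.from_euler("xyz",c["orientation"],degrees=True).as_matrix().T+c["xyz"]
    P[z==0]=np.nan
    return c,P,cv2.cvtColor(c["img"],cv2.COLOR_RGB2HSV)
def ontoplane(c,u,v,h):
    d=R.from_euler("xyz",c["orientation"],degrees=True).as_matrix()@[(u-c["cx"])/c["fx"],(v-c["cy"])/c["fy"],1]
    return c["xyz"]+d*(h-c["xyz"][2])/d[2]
def rect(P): # centre, size, angle of long side
    (c,s,a)=cv2.minAreaRect(P[:,:2].astype(np.float32))
    if s[0]<s[1]: a+=90; s=s[::-1]
    return np.round(c,1),np.round(s,1),round((a+90)%180-90,1)
E
python3 - <<'E'
from h import *
for n in("top","side"):
    c,P,H=cloud(n); h,s,v=[H[...,i].astype(int) for i in range(3)]
    print(n,"bench z",np.nanmedian(P[300:320,200:300,2]))
    x,y,z=P[...,0],P[...,1],P[...,2]
    for nm,m in(("red",(h<8)|(h>172)),("blue",(h>105)&(h<130)),("green",(h>45)&(h<85))):
        m=(m&(s>130)&(v>40)&(z>85 if nm!="green" else z>45)&(z<170)&(x<700)&(x>250)).astype(np.uint8)
        k,l,st,ce=cv2.connectedComponentsWithStats(m); i=1+np.argmax(st[1:,4]); Q=P[l==i]; zt=np.percentile(Q[:,2],98)
        near=np.hypot(x-np.median(Q[:,0]),y-np.median(Q[:,1]))<35
        B=P[near&(z>zt-10)]; print(nm,ce[i].round(1),st[i,4],"ztop",zt.round(1),"bar",rect(B),B[:,:2].mean(0).round(1),np.median(B[:,2]).round(1),len(B))
    if n=="top":
        m=(abs(z-30)<6)&(np.hypot(x-500,y+20)<280)
        k,l,st,ce=cv2.connectedComponentsWithStats(m.astype(np.uint8)); i=1+np.argmax(st[1:,4]); print("mill",rect(P[l==i]))
    m=(h>45)&(h<85)&(s>90)&(abs(z-72)<8); k,l,st,ce=cv2.connectedComponentsWithStats(m.astype(np.uint8))
    for i in range(1,k): print("gm",st[i,4],P[l==i].mean(0).round(1))
    cx,cy=P[192,228,:2] if n=="top" else P[148,281,:2]
    m=(abs(z-72)<5)&(np.hypot(x-cx,y-cy)<65); print("collar",cv2.minEnclosingCircle(P[m][:,:2].astype(np.float32)))
    if n=="top": im=cv2.resize(c["img"][100:270,90:310],None,fx=3.6,fy=3.5,interpolation=2)
    cv2.imwrite("pics/c1.png",np.clip(im[:,:,::-1]*1.5,0,255).astype(np.uint8))
E
```

```text
top bench z 0.9413634534805055
red [226.4 192.4] 571 ztop 150.6 bar (array([560.3, -42. ]), array([45.6, 16.3]), -15.5) [559.8 -42.3] 148.5 262
blue [150.4 171.6] 569 ztop 150.5 bar (array([595.2,  93.2]), array([45.7, 17.3]), -13.0) [595.1  92.4] 148.4 278
green [431.6 228.9] 219 ztop 93.8 bar (array([ 507.7, -413.8]), array([45.8, 16.9]), -30.7) [ 507.8 -413.3] 90.8 235
mill (array([587.4,  23.3]), array([290. , 209.5]), 75.5)
gm 6 [601.6 140.3  73. ]
gm 5 [589.4  47.   73.5]
gm 6 [567.2   5.3  74.3]
gm 5 [554.9 -87.8  73. ]
gm 1 [ 531.4 -408.9   64.2]
gm 50 [ 505.5 -405.9   71.8]
gm 1 [ 520.  -399.3   64.1]
gm 3 [ 516.9 -406.    64.6]
gm 1 [ 510.4 -389.4   65.6]
gm 2 [ 504.9 -392.5   64.1]
gm 1 [ 490.3 -428.5   65.2]
gm 1 [ 484.6 -417.3   64.8]
collar ((560.5552978515625, -41.92547607421875), 51.894344329833984)
side bench z 0.25849092279906927
red [280.  148.7] 496 ztop 149.3 bar (array([561.5, -40.5]), array([44.3, 19. ]), -12.8) [561.2 -43.4] 147.4 189
blue [284.8 105.2] 422 ztop 149.3 bar (array([597.2,  92.8]), array([44.1, 18.9]), -10.1) [597.1  91.4] 147.4 153
green [288.4 341.2] 747 ztop 92.2 bar (array([ 508.4, -412.8]), array([45.6, 16.5]), -31.5) [ 508.2 -414.2] 89.9 335
gm 84 [478.2 467.   64.9]
gm 1 [459.5 483.2  64. ]
gm 3 [496.9 445.3  64.7]
gm 1 [500.3 433.7  64. ]
gm 5 [471.4 423.6  64.9]
gm 3 [590.   49.9  73.5]
gm 6 [554.4 -86.4  73. ]
gm 111 [ 505.7 -419.8   72. ]
gm 2 [ 529.8 -421.3   72.2]
collar ((560.4486083984375, -40.1844596862793), 52.86942672729492)
```

View pics/c1.png

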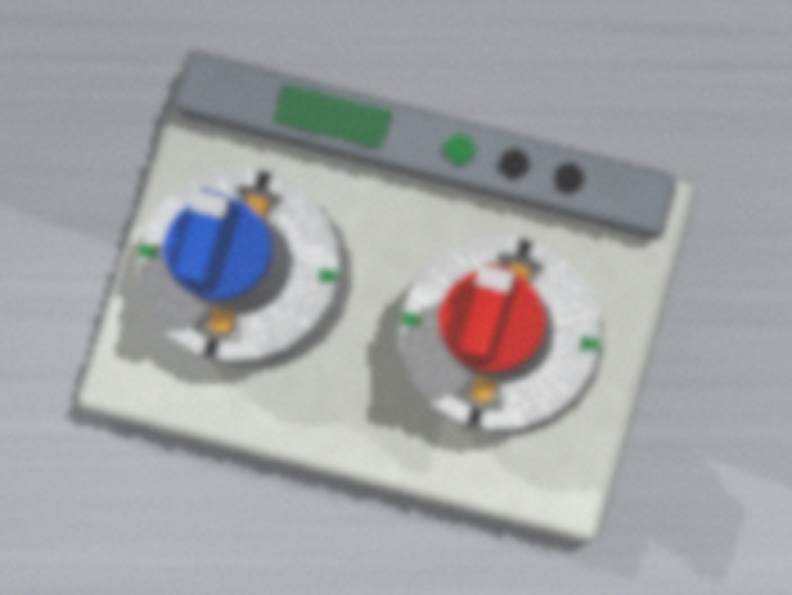

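Both views agree: the red jar is at (560.7, -41.8) with the bar at -14.5°, which matches the mill's yaw. The bar top is at 148 mm and the socket spacing measures 139.7 mm. The white mark is on the far end. I'll grasp at tool yaw 165.5, which leaves room in the last joint for the clockwise turn.

send_rows:
  motion:
    - [0,[0.16,0.27,0],1]
    - [0,[0.16,0.27,0],1]
    - [0,[0.16,0.27,0],1]
    - [0,[0.16,0.27,0],1]
    - [0,[0.16,0.27,0],1]
    - [0,[0.16,0.27,0],1]
    - [0,[0.16,0.27,0],1]
  squeeze: 45

```text
time: 0.9
ee_pos: [401.0, -302.4, 203.1]
tool_rot: [180.0, -0.1, 67.9]
force: [-0.5, 0.2, -0.1]
grip_width: 92.0
grip_force: 0.0
```

send_rows:
  motion:
    - [0,[0.1626,0.2661,0],1]
    - [0,[0.1626,0.2661,0],1]
    - [0,[0.1626,0.2661,0],1]
    - [0,[0.1626,0.2661,0],1]
    - [0,[0.1626,0.2661,0],1]
    - [0,[0.1626,0.2661,0],1]
    - [0,[0.1626,0.2661,0],1]
    - [0,[0.1626,0.2661,0],1]

```text
time: 1.7
ee_pos: [561.3, -39.5, 202.5]
tool_rot: [180.0, -0.1, 112.6]
force: [1.0, -1.0, 0.5]
grip_width: 92.0
grip_force: 0.0
```

send_rows:
  motion:
    - [0,[0,0,0],1]
    - [0,[0,0,0],1]
    - [0,[0,0,0],1]
    - [0,[0,0,0],1]
    - [0,[0,0,0],1]
    - [0,[0,0,0],1]

```text
time: 2.3
ee_pos: [559.8, -44.7, 202.5]
tool_rot: [-179.9, -0.0, 157.5]
force: [-0.5, 0.6, 0.1]
grip_width: 92.0
grip_force: 0.0
```

send_rows:
  motion:
    - [0,[0,0,0],0.18]
    - [0,[0,0,0],0.18]
    - [0,[0,0,0],0.18]
    - [0,[0,0,0],0.18]

```text
time: 2.7
ee_pos: [560.4, -42.7, 202.8]
tool_rot: [-180.0, -0.0, 165.2]
force: [0.0, -0.5, 0.1]
grip_width: 91.8
grip_force: 0.0
```

```bash
python3 - <<'E'
from h import *
o=env.observe(); print(o["ee_pos"].round(1),o["tool_rot"].round(2),o["joints"].round(1))
for n in("wrist","side"):
    c,P,H=cloud(n);x,y,z=P[...,0],P[...,1],P[...,2]
    m=(np.hypot(x-560.7,y+41.8)<35)&(z>138)&(z<156); print(n,m.sum())
    if m.sum()>30: print(rect(P[m]),P[m].mean(0).round(1))
    cv2.imwrite(f"pics/{n}1.png",c["img"][:,:,::-1])
E
```

```text
[560.4 -42.7 202.8] [-1.7997e+02 -1.0000e-02  1.6524e+02] [ 28.9  24.7 -41.7  96.5  17.8  65.6  57.6]
wrist 1487
(array([561.1, -39.6]), array([45.2, 15.7]), -15.0) [559.5 -39.4 148. ]
side 201
(array([561.1, -41.8]), array([44.4, 17.8]), -12.3) [561.2 -43.8 146.1]
```

View pics/wrist1.png

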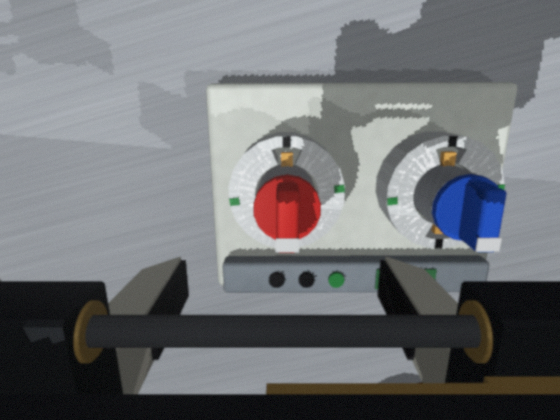

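The wrist view shows the red bar upright at about (287,210), between the fingers' lines, with the blue jar off to the right. All views agree within about 2 mm. Next I descend and grip.

send_rows:
  motion:
    - [0,[0,0.0005,-0.03],0]
    - [0,[0,0.0005,-0.055],0]
    - [0,[0,0.0005,-0.07],0]
    - [0,[0,0.0005,-0.077],0]
    - [0,[0,0.0005,-0.081],0]
    - [0,[0,0.0005,-0.081],0]
    - [0,[0,0.0005,-0.081],0]

```text
time: 3.5
ee_pos: [561.3, -41.2, 122.7]
tool_rot: [180.0, 0.1, 165.5]
force: [0.3, -0.2, -0.2]
grip_width: 91.8
grip_force: 0.0
```

send_rows:
  motion:
    - [255,[0,0,0],0]
    - [255,[0,0,0],0]
    - [255,[0,0,0],0]
    - [255,[0,0,0],0]
    - [255,[0,0,0],0]
    - [255,[0,0,0],0]
    - [255,[0,0,0],0]
    - [255,[0,0,0],0]
    - [255,[0,0,0],0]
    - [255,[0,0,0],0]

```text
time: 4.5
ee_pos: [560.7, -41.3, 121.8]
tool_rot: [180.0, -0.0, 165.5]
force: [-0.1, 0.6, -0.9]
grip_width: 16.3
grip_force: 0.2
```

send_rows:
  motion:
    - [255,[0,0,0],0]
    - [255,[0,0,0],0]
    - [255,[0,0,0],0]

```text
time: 4.8
ee_pos: [560.7, -41.2, 121.9]
tool_rot: [180.0, 0.0, 165.5]
force: [0.4, -0.1, -0.7]
grip_width: 14.4
grip_force: 45.0
```

send_rows:
  motion:
    - [255,[0,0,-0.003],0]
    - [255,[0,0,-0.006],0]
    - [255,[0,0,-0.009],0]
    - [255,[0,0,-0.012],0]
    - [255,[0,0,-0.014],0]
    - [255,[0,0,-0.0155],0]
    - [255,[0,0,-0.0155],0]
    - [255,[0,0,-0.0155],0]
    - [255,[0,0,-0.0155],0]

```text
time: 5.7
ee_pos: [561.3, -41.0, 106.9]
tool_rot: [180.0, 0.1, 165.5]
force: [-0.2, 0.7, 8.1]
grip_width: 14.3
grip_force: 45.0
```

```bash
python3 - <<'E'
from h import *
o=env.observe(); print(o["ee_pos"].round(1),o["tool_rot"].round(2),o["force"].round(1),o["ft_torque"].round(2),o["grip_force"],o["grip_width"])
c,P,H=cloud("side");x,y,z=P[...,0],P[...,1],P[...,2]
r=(c["img"][...,0]>90)&(H[...,1]>130)&((H[...,0]<8)|(H[...,0]>172))&(np.hypot(x-560.7,y+41.8)<30)
print(np.percentile(z[r],[5,25,50,75,95]).round(1),r.sum())
cv2.imwrite("pics/s2.png",cv2.resize(c["img"][70:230,200:360,::-1],None,fx=3.6,fy=3.6))
E
```

```text
[561.3 -41.  106.9] [1.7997e+02 8.0000e-02 1.6549e+02] [-0.2  0.7  8.1] [ 0.22 -0.04  0.05] 45.01045525074005 14.316446112566306
[ 97.8 102.4 103.6 105.7 117.4] 244
```

View pics/s2.png

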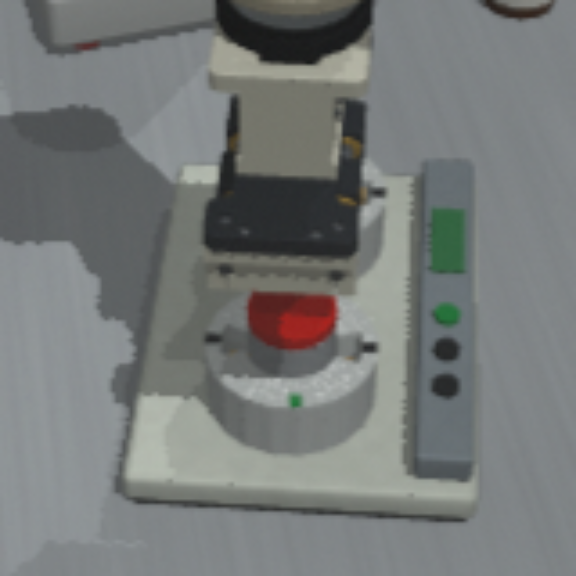

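The lid is now at about 103 mm, so the jar is about 15 mm down, and the 8 N force fits the spring. The view shows the red lid lowered at about (290,310) in the crop, with the collar clear. Next I turn it clockwise.

send_rows:
  motion:
    - [255,[0,0,0],-0.1]
    - [255,[0,0,0],-0.22]
    - [255,[0,0,0],-0.34]
    - [255,[0,0,0],-0.46]
    - [255,[0,0,0],-0.58]
    - [255,[0,0,0],-0.7]
    - [255,[0,0,0],-0.82]
    - [255,[0,0,0],-0.94]
    - [255,[0,0,0],-1]
    - [255,[0,0,0],-1]

```text
time: 6.75
ee_pos: [561.4, -41.5, 107.0]
tool_rot: [179.9, 0.1, 120.4]
force: [-0.3, -0.4, 8.2]
grip_width: 14.6
grip_force: 45.0
```

send_rows:
  motion:
    - [255,[0,0,0],-0.1]
    - [255,[0,0,0],-0.22]
    - [255,[0,0,0],-0.34]
    - [255,[0,0,0],-0.46]
    - [255,[0,0,0],-0.58]
    - [255,[0,0,0],-0.7]
    - [255,[0,0,0],-0.82]
    - [255,[0,0,0],-0.86]
    - [255,[0,0,0],-0.86]
    - [255,[0,0,0],-0.86]

```text
time: 7.75
ee_pos: [561.2, -41.4, 106.8]
tool_rot: [179.9, 0.0, 81.8]
force: [-1.5, -0.2, 7.6]
grip_width: 14.3
grip_force: 45.0
```

send_rows:
  motion:
    - [255,[0,0,0.002],0]
    - [255,[0,0,0.004],0]
    - [255,[0,0,0.006],0]
    - [255,[0,0,0.008],0]
    - [255,[0,0,0.009],0]
    - [255,[0,0,0.009],0]
    - [255,[0,0,0.009],0]

```text
time: 8.45
ee_pos: [560.8, -41.4, 115.4]
tool_rot: [180.0, 0.0, 81.8]
force: [-0.1, 0.3, 5.1]
grip_width: 14.6
grip_force: 45.0
```

send_rows:
  motion:
    - [150,[0,0,0],0]
    - [0,[0,0,0],0]
    - [0,[0,0,0],0]
    - [0,[0,0,0],0]
    - [0,[0,0,0],0]
    - [0,[0,0,0],0]
    - [0,[0,0,0],0]
    - [0,[0,0,0],0]

```text
time: 9.25
ee_pos: [560.6, -41.3, 115.3]
tool_rot: [180.0, -0.0, 81.8]
force: [0.8, -0.1, 0.3]
grip_width: 73.5
grip_force: 0.0
```

send_rows:
  motion:
    - [0,[0,0,0],0]
    - [0,[0,0,0],0]
    - [0,[0,0,0.03],0]
    - [0,[0,0,0.07],0]
    - [0,[0,0,0.11],0]
    - [0,[-0.04,-0.02,0.13],0]
    - [0,[-0.09,-0.05,0.13],0]
    - [0,[-0.12,-0.08,0.13],0]
    - [0,[-0.15,-0.1,0.13],0]
    - [0,[-0.15,-0.1,0.13],0]

```text
time: 10.25
ee_pos: [406.6, -144.6, 245.5]
tool_rot: [-179.9, 0.1, 81.4]
force: [0.9, -0.3, 0.4]
grip_width: 91.4
grip_force: 0.0
```

```bash
python3 - <<'E'
from h import *
for n in("top","side"):
    c,P,H=cloud(n);x,y,z=P[...,0],P[...,1],P[...,2]
    for nm,a,b,lo,hi in(("red",560.7,-41.8,130,152),("blue",595.5,93,138,158),("green",508,-414,80,97)):
        m=(np.hypot(x-a,y-b)<33)&(z>lo)&(z<hi); print(n,nm,rect(P[m]),np.median(z[m]).round(1),m.sum())
    if n=="side": cv2.imwrite("pics/s3.png",cv2.resize(c["img"][70:230,200:360,::-1],None,fx=3.6,fy=3.6))
E
```

```text
top red (array([560.5, -43.7]), array([45.7, 16.5]), 82.4) 142.5 266
top blue (array([595.3,  93.3]), array([45.9, 17. ]), -13.8) 148.3 286
top green (array([ 507.8, -414. ]), array([46.5, 17. ]), -31.6) 90.4 249
side red (array([561.7, -43.3]), array([47.2, 15.9]), 83.0) 141.9 159
side blue (array([597.3,  93.9]), array([44.3, 19.2]), -12.2) 146.8 168
side green (array([ 508.3, -412.9]), array([45.8, 16.8]), -30.2) 89.8 353
```

View pics/s3.png

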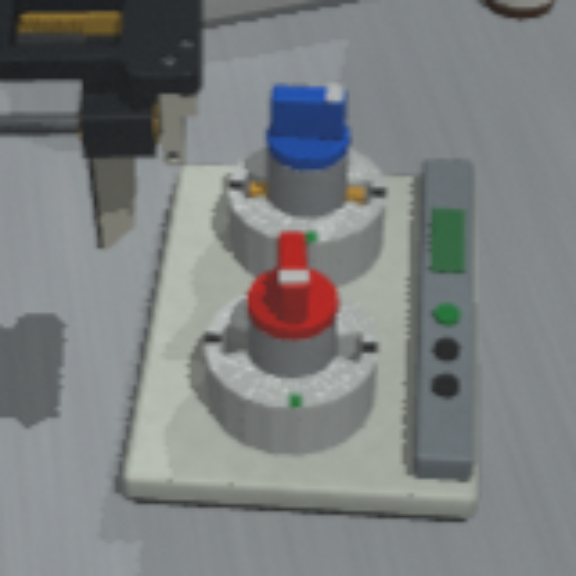

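The red bar points at the green mark at (295,400) in the crop. It has turned 83° and its top is at 142 mm, 6 mm below the start, so the jar is seated. The blue and green jars haven't moved.

```bash
python3 -c "
from station import env
print(env.hand_in())"
```

```text
the job is handed in; nothing more can be done
None
```

The red jar is locked: it turned about 83° clockwise to the green marks and is seated 6 mm below its start. The gripper is clear, the blue and green jars measure where they started, and the job is handed in; no verdict was returned.

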